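# Level the sample tube stand

### The job

The tube stand is out of level: turn its red and orange hand knobs until the bubbles of both its spirit levels rest between their two lines, and leave the platform level and still. Tilt it with the knobs only, never touching the platform, rack or tubes, and leave the small dark bottle, beaker, caps and spoon around it where they are.

Things in the scene. Friction and masses are not known exactly. Their poses are not given: they have to be found in the camera images.
- stand: Levelling stand, fixed to the bench: grey base 330 x 310 x 20 mm (stand x -170 to 160 mm), carrying a blue lower tier hinged at the rear, which carries the platform hinged on its right. Origin on the bench under the base; z up, x from the two sloping knob consoles (robot's side) towards the rear, y to the left.
- red_grip (a point): Red bar knob on the right console (stand x -139, y -90, z 99 mm), on its axis, 10 mm below the bar's outer face. Bar 64 mm along point x, 16 thick (y), 30 tall along z (the knob's axis, outwards, 35 deg from vertical, leaning to stand -x); 8 mm free between bar and the disc under it. Clockwise (looking onto it) raises the lower tier's front: 0.03 rad of tilt about stand y per rad.
- orange_grip (a point): Orange bar knob, same build, on the left console, which rides on the lower tier (stand x -139, y +90, z 139 mm when level). Clockwise raises the platform's left edge: 0.03 rad about the platform's x per rad. Both knobs turn up to 3.1 rad either way from level, resist with about 0.25 N m, stay where left; where a bar points says nothing about level.
- platform: Aluminium platform 180 x 280 x 12 mm with a fixed white rack of capped tubes, stand x -30 to 150 mm, up to 240 mm high. Origin on its hinge (stand 55, -135, 118 mm). Axes parallel to the stand's when level; z its normal. It starts up to 0.085 rad off about x and about y. Red knob cures tilt about y (fore-aft), orange about x (sideways).
- fore_centre (a point): Middle of the fore-aft spirit level, along stand x, on the lower tier's left side: black body 104 x 28 x 12 mm, yellow-green glass with two black lines whose inner edges are 25 mm apart. Axes as the lower tier's.
- fore_bub (a point): Centre of the pale bubble (20 x 10 mm) in the fore-aft level. It lies towards the high end, 0.25 mm off the middle per 0.001 rad of fore-aft tilt; between the lines (within 2.5 mm) is level to 0.01 rad.
- side_centre (a point): Middle of the sideways spirit level, along the platform's y, on the platform behind the tubes; same build as the other. Axes as the platform's.
- side_bub (a point): Centre of the pale bubble (20 x 10 mm) in the sideways level; towards the high end, 0.25 mm off the middle per 0.001 rad of the platform's sideways tilt.
- indicator: Dark purple closed bottle, 44 mm diameter, 100 mm tall, standing on the bench left of the console. Origin under its base.
- beaker: Glass beaker, 72 mm across, 90 mm tall, standing on the bench right of the console. Origin under its base.
- cap_1: Purple screw cap, 40 mm across, 17 mm tall, lying on the bench in front of the console. Origin under it.
- cap_2: Another such purple cap in front of the console.
- cap_3: Another such purple cap in front of the console.
- scoop: Steel sampling spoon 170 mm long, lying on the bench at the right. Origin at its middle.

How it is judged (in metres and radians):
At the end, for the whole second after the job is handed in: Both bubbles lie between their lines (each within 3 mm of the middle of its spirit level) and the platform is within 0.018 rad (1 deg) of level and still (under 0.02 rad/s) (distance between fore_bub and fore_centre below 0.003 m and distance between side_bub and side_centre below 0.003 m and angle between platform's own z axis and vertical below 0.018 rad and angular speed of platform below 0.02 rad/s); the robot touches nothing.
It fails at once if the platform, its rack or tubes touched (over 1 N) (contact force between platform and the fingers above 1 N or contact force between platform and the arm above 1 N).
It fails at once if a bystander moved more than 20 mm or tipped over (distance of any of indicator, beaker, cap_1, cap_2, cap_3, scoop from where it was at the start of the episode above 0.02 m or angle between any of indicator, beaker's own z axis and vertical above 0.5 rad).
It also fails if it takes over 67 s, if anything falls off the work surface, if the arm or the gripper's body presses on something with over 40 N, if the wrist force passes 120 N, or if a joint passes its speed limit or range.

### The arm

A 6-joint arm with a two-finger parallel gripper is mounted at the origin on the work surface. World frame = base frame: x ahead of the robot, y to its left, z up, the work surface at z = 0. Lengths are in mm, angles in rad, forces in N, time in s.
With the tool pointing down it reaches from about 250 to 775 mm from the base axis. Payload 4 kg.
Tool frame: the origin (TCP) lies midway between the tips of the shut fingers; the grasp point (between the pads) lies 19 mm behind it; z points along the fingers, y is the line along which they close (so a half turn about z gives the same grasp; the last joint's range is limited). The gripper opens to 85 mm and grips with 20 to 120 N. Pads are 22 mm wide; open, the fingers measure 114 mm over their backs; the gripper's body (76 mm by 85 mm) begins 54 mm behind the grasp point. The pads swing forward as they close: fully open they stand 13 mm farther back than shut.
Start: joints at [-1.259, 0.087, 1.371, -0, 1.684, -0.103], TCP at [221.653, -503.376, 231.341] pointing down, gripper open.
Joint ranges: [-3.1, 3.1], [-0.76, 2.03], [0.27, 2.55], [-1.08, 4.22], [0.17, 2.65], [-2.57, 2.57]. Speed limits (rad/s): [2.79, 2.79, 3.14, 3.14, 3.14, 3.14].

### API

Orientations are given as a rotation vector (axis times angle).
In Python, from station import monitor, grab_frame, finish_job gives the robot as it stands.
- The arm moves only by the tool play_rows, never from a script. Its argument "commands" is a list of rows, each a list of 7 numbers: the shift along the tool's x, y, z as a fraction of full scale, then the turn, a rotation vector about the tool's x, y, z as a fraction of full scale, then the opening, from 0 (shut) to 1 (fully open). A call has exactly 8 rows; each row shifts and turns the commanded pose from where the row before left it, along the tool's axes as they then stand; what a row does not reach is not made up. Full scale, the value 1, is 120 mm for a shift and 2 pi rad for a turn. A row lasts 1/12 s, in which the tool goes at most 41.7 mm and 7.16 degrees, less where a joint would pass 70% of its speed; a pose out of reach is approached as far as the arm can. A call with a number of a shift or a turn outside -1 to 1 is refused whole. A call with a gripper value outside its range is refused whole. The fingers move at their own pace and stop on an object; the grip force is fixed at half the most. Time passes only in rows, so rows that do not move let the fingers close, or fill a call up. It gives the time, the measured TCP pose, the force, the opening and the grip force at its end, in the units of the state.
- monitor.sense(): the state, without advancing time (a new reading comes with each control period).
- grab_frame(name): name is "side" or "top"; returns a dict with "img" (400x640x3 uint8, red, green, blue), "z_map" (400x640 float32, mm along the optical axis (not along the pixel's ray), 0 where there is no reading), "fx", "fy", "cx", "cy" (pixels), "T" (4x4, takes a point from camera to world coordinates). Camera axes: x right, y down, z forward; pixel columns grow to the right and rows downward; lengths in mm; the calibration is good to about 2 mm. A picture is of the moment at which its call begins.
- finish_job(): hands the job in; it is judged then, once.
The state is a dict: "t": time; "joints": joint angles; "qd": joint speeds; "effort": joint torques, N m; "tcp_pos": TCP position; "tcp_rot": TCP orientation; "ft_force": force on the tool from outside, world axes, zero at the start; "torque": the same for the moment, N m; "grip_width": opening from 0.0 (shut) to 1.0 (fully open); "gripper_force": force on a finger pad.
Only numpy, scipy, OpenCV 4.12 (cv2) and the standard library are available. Lean on these libraries where they do the work, as an engineer would, in place of code of your own. Each camera call takes 0.05 s, during which the arm holds its last target. There are 200 camera calls.

## Working session

There is one attempt and no reset: what is moved stays moved. The work goes in short steps, Python scripts to look and compute and a tool call to move; the robot and the scene stay as the last step left them, time stands still between calls to the robot, and variables do not carry over. Pictures are saved under pics/ and viewed, at most 10 in all, crops included, and the job is handed in when it is done.

Besides the shell and the picture viewer there is one more tool, called after "Call:" as name(argument=value, ...), one argument or row to a line, values as JSON. play_rows: Moves the arm, as the interface text tells. Shift numbers are shares of 120 mm and turn numbers shares of 2 pi rad, none past 1 either way. Its arguments: {"type":"object","properties":{"commands":{"type":"array","items":{"type":"array","items":{"type":"number"}}}},"required":["commands"]}

```bash
mkdir -p pics; ls; python3 - <<'E'
from station import monitor, grab_frame
import cv2,numpy as np
print(monitor.sense())
for n in("side","top"):
    f=grab_frame(n); cv2.imwrite(f"pics/{n}0.png",f["img"][:,:,::-1]); np.savez(f"{n}0.npz",**f)
    print(n,f["fx"],f["fy"],f["cx"],f["cy"],np.round(f["T"],3).tolist())
E
```

```text
pics
{'t': 0.0, 'joints': array([-1.25912277e+00,  8.79715441e-02,  1.37228985e+00, -9.52355076e-06,
        1.68360016e+00, -1.03128076e-01]), 'qd': array([ 0.00086508, -0.00097446, -0.00067963, -0.00059294,  0.00013168,
        0.00090442]), 'effort': array([-2.92406457e-04, -3.51872599e+01, -3.13268924e+01, -2.33596411e-04,
        1.08414888e-02, -6.98138805e-06]), 'tcp_pos': array([ 221.47678059, -502.88106645,  230.11203117]), 'tcp_rot': array([-3.07205962e+00, -6.46441598e-01,  3.85461749e-04]), 'ft_force': array([0.20698407, 0.8835175 , 0.33682774]), 'torque': array([-0.07054866, -0.03338361,  0.03365837]), 'gripper_force': 0.0, 'grip_width': 1.001294105103971}
side 454.07096789935156 454.07096789935156 314.020162865332 197.41238182414494 [[-0.469, -0.705, 0.532, -40.635], [-0.883, 0.371, -0.288, 261.299], [0.005, -0.605, -0.796, 1047.035], [0.0, 0.0, 0.0, 1.0]]
top 367.2440902442457 367.2440902442457 316.54808812914445 201.85552080034392 [[0.02, -0.994, 0.111, 430.331], [-1.0, -0.021, -0.014, -86.323], [0.016, -0.11, -0.994, 1198.087], [0.0, 0.0, 0.0, 1.0]]
```

View pics/side0.png

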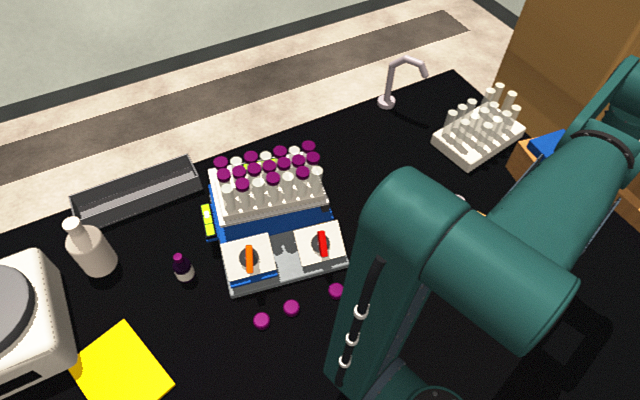

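View pics/top0.png

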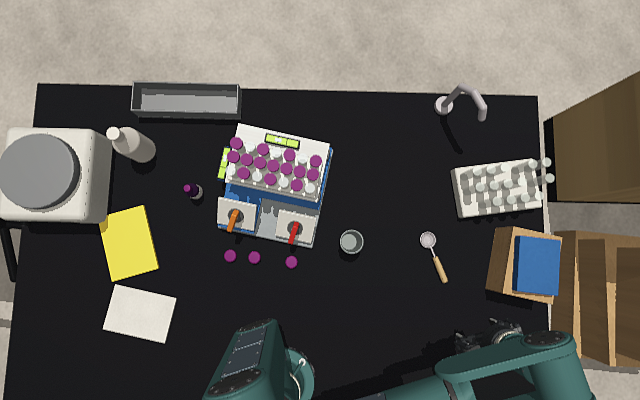

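The side view shows the orange bar at about (249,258), the red bar at (321,243) and the fore-aft level at (208,222). The top view shows orange at (234,218), red at (295,230), the sideways level at (282,140), the fore-aft level at (223,163), the caps at y≈258 and the beaker at (350,241).

```bash
cat > h.py <<'E'
import cv2,numpy as np
from station import monitor, grab_frame
def pts(f,m):
    v,u=np.nonzero(m&(f["z_map"]>0)); z=f["z_map"][v,u]
    P=np.c_[(u-f["cx"])/f["fx"]*z,(v-f["cy"])/f["fy"]*z,z]
    return P@f["T"][:3,:3].T+f["T"][:3,3]
def hue(f,lo,hi,s=120,v=60): 
    h=cv2.cvtColor(f["img"],cv2.COLOR_RGB2HSV); return cv2.inRange(h,(lo,s,v),(hi,255,255))>0
def blobs(m,n=3,amin=20):
    k,l,st,c=cv2.connectedComponentsWithStats(m.astype(np.uint8),connectivity=8)
    o=[i for i in np.argsort(-st[1:,4])+1 if st[i,4]>=amin][:n]
    return [(l==i) for i in o]
E
python3 - <<'E'
from h import *
for n in("side","top"):
    f=dict(np.load(n+"0.npz"))
    for nm,a in dict(red=(0,5,170,90),orange=(8,16,170,90),yg=(28,45,100,90)).items():
        for b in blobs(hue(f,*a),4):
            P=pts(f,b); v,u=np.nonzero(b)
            if len(P)<5: continue
            w,V=np.linalg.eigh(np.cov(P.T))
            print(n,nm,b.sum(),"uv",u.mean().round(1),v.mean().round(1),"P",np.median(P,0).round(1),"std",np.sqrt(w).round(1),"ax",V[:,2].round(2),V[:,0].round(2))
f=dict(np.load("side0.npz"));t=dict(np.load("top0.npz"))
a=cv2.resize(f["img"][195:245,195:235],None,fx=7,fy=7,interpolation=0)
a2=cv2.resize(f["img"][220:280,225:345],None,fx=3,fy=3,interpolation=0)
b=cv2.resize(t["img"][125:185,210:310],None,fx=4,fy=4,interpolation=0)
c=np.zeros((480,780,3),np.uint8); c[:350,:280]=a; c[:180,290:650]=a2; c[200:440,290:690]=b
cv2.imwrite("pics/c0.png",c[:,:,::-1])
E
```

```text
side red 194 uv 322.3 243.5 P [454.8 -30.1 106.9] std [ 3.6  7.6 17.7] ax [-0.76  0.26 -0.59] [0.01 0.92 0.38]
side orange 189 uv 248.9 258.8 P [484.7 145.7 131.3] std [ 3.8  7.  17.9] ax [-0.71  0.35 -0.61] [0.08 0.9  0.42]
side yg 5085 uv 121.2 368.0 P [428.8 487.6  12.3] std [ 2.  37.6 55.3] ax [-0.83 -0.55  0.  ] [0. 0. 1.]
side yg 249 uv 207.6 220.2 P [664.6 189.3  77.9] std [ 1.9  6.7 29.6] ax [-0.98  0.2  -0.06] [-0.05  0.04  1.  ]
top red 113 uv 293.0 232.6 P [460.3 -33.9 111.4] std [ 4.2 12.6 27.4] ax [-0.58  0.21 -0.79] [0.28 0.96 0.05]
top orange 132 uv 232.2 220.3 P [490.8 141.3 132.4] std [ 4.6 13.2 29.1] ax [-0.47  0.31 -0.83] [0.35 0.92 0.15]
top yg 2867 uv 128.5 243.5 P [415.1 493.5  12.5] std [ 2.4 40.7 59.2] ax [-0.98 -0.18 -0.  ] [-0.  0.  1.]
top yg 199 uv 282.5 140.8 P [726.5  -1.5 142.2] std [ 2.1  6.3 29.2] ax [-0.19 -0.98 -0.04] [-0.08 -0.02  1.  ]
top yg 158 uv 222.9 164.3 P [660.4 190.4  78. ] std [ 2.   5.7 29.2] ax [-0.98  0.16 -0.06] [-0.06  0.01  1.  ]
```

View pics/c0.png

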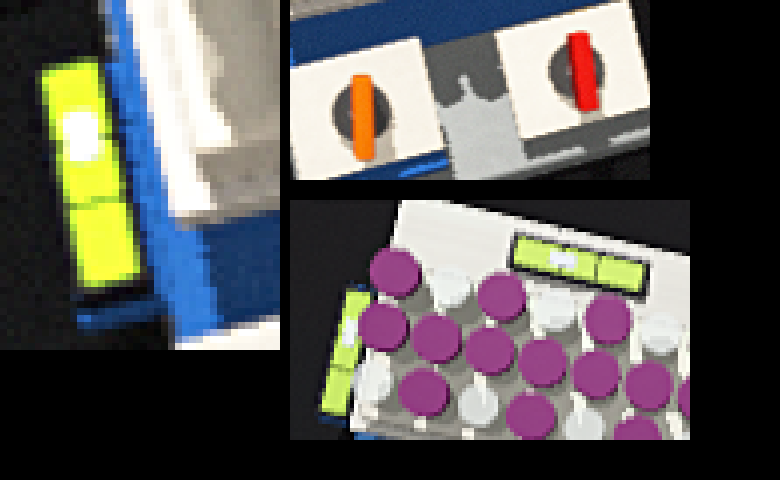

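The crop shows the fore-aft bubble well towards the rear, so the front is low, and the sideways bubble towards the left, so the left edge is high. Red therefore needs to turn clockwise and orange counter-clockwise. Next I measure the offsets and grip poses.

```bash
cat >> h.py <<'E'
def level(f,near):
    """signed bubble offset (mm) along the level, from glass end-to-end midpoint; + along the axis closest to +x / +y(left)"""
    for b in blobs(hue(f,28,45,90,90),8,15):
        P=pts(f,b)
        if len(P) and np.linalg.norm(np.median(P,0)-near)<45: break
    else: return None
    z=np.median(P[:,2])
    hull=np.zeros(b.shape,np.uint8); v,u=np.nonzero(b)
    cv2.fillConvexPoly(hull,cv2.convexHull(np.c_[u,v].astype(np.int32)),1)
    def ray(u,v):
        d=np.c_[(u-f["cx"])/f["fx"],(v-f["cy"])/f["fy"],np.ones(len(u))]@f["T"][:3,:3].T; o=f["T"][:3,3]
        return o+d*((z-o[2])/d[:,2])[:,None]
    v,u=np.nonzero(hull); G=ray(u,v)[:,:2]
    r=cv2.minAreaRect(G.astype(np.float32)); box=cv2.boxPoints(r); e=[box[1]-box[0],box[2]-box[1]]; a=max(e,key=np.linalg.norm)
    L=np.linalg.norm(a); a=a/L; a=a if a.sum()>0 else -a
    im=f["img"][v,u].astype(float); blue=im[:,2]
    w=np.clip((blue-90)/120,0,1)*(im[:,0]>120); B=(G*w[:,None]).sum(0)/w.sum()
    dark=np.clip((110-im[:,1])/110,0,1)
    s=(G-np.array(r[0]))@a; k=(abs(s)<20)&(dark>.2)
    return dict(off=float((B-r[0])@a),off_c=float((B-G.mean(0))@a),L=float(L),z=float(z),c=np.round(r[0],1),ax=np.round(a,3),yaw=float(np.arctan2(-a[0],a[1]) if a[1]>.7 else np.arctan2(a[1],a[0])),n=float(w.sum()),lines=sorted(np.round(s[k],1).tolist()))
E
python3 - <<'E'
from h import *
for n in("side","top"):
    f=dict(np.load(n+"0.npz"))
    print(n,"fore",level(f,[662,190,78])); print(n,"side",level(f,[726,-1,142]))
    yaw=-.185; c,s=np.cos(yaw),np.sin(yaw); X=np.array([c,s,0]);Y=np.array([-s,c,0]);Z=np.array([0,0,1.])
    t=np.radians(35)
    for nm,a,t in(("red",(0,5,150,90),.611),("orange",(8,16,150,90),.611+.06)):
        N=-np.sin(t)*X+np.cos(t)*Z; D=np.cos(t)*X+np.sin(t)*Z
        P=pts(f,blobs(hue(f,*a),1)[0]); h=P@N; q=np.percentile(h,[5,25,50,75,90,95])
        top=P[abs(h-np.percentile(h,85))<5]
        R=cv2.minAreaRect(np.c_[top@D,top@Y].astype(np.float32))
        g=R[0][0]*D+R[0][1]*Y+(np.median(top@N)-10)*N
        print(n,nm,len(P),len(top),"h",q.round(1),"rect",np.round(R[0],1),np.round(R[1],1),R[2],"grip",g.round(1))
E
```

```text
side fore {'off': 16.355658610527765, 'off_c': 17.525827694193598, 'L': 105.08432006835938, 'z': 77.99193753490681, 'c': array([673.5, 188.2]), 'ax': array([ 0.981, -0.195], dtype=float32), 'yaw': -0.19645507633686066, 'n': 36.11666666666667, 'lines': [-19.7, -17.0, -6.7, -3.9, -3.6, -0.8, 9.7, 12.5, 12.8, 15.7, 16.0]}
side side None
side red 201 146 h [-191.8 -173.7 -170.1 -168.6 -167.5 -166.4] rect [431.7  51.8] [15.  61.2] 83.61768341064453 grip [458.2 -33.1 100.8]
side orange 681 89 h [-731.7 -709.3 -693.3 -678.7 -667.3 -661.3] rect [  180.9 -1317.1] [ 37.9 201. ] 75.67439270019531 grip [  313.  -1398.6  -420.7]
top fore {'off': 7.71112314599907, 'off_c': 8.210390259492508, 'L': 99.51409149169922, 'z': 77.99265214425395, 'c': array([671.6, 188.1]), 'ax': array([ 0.984, -0.178], dtype=float32), 'yaw': -0.17872479557991028, 'n': 48.95, 'lines': [-13.8, -3.9, -2.7, -0.9, 0.4, 9.0, 12.0, 13.3, 15.8, 16.4, 18.8, 19.5]}
top side {'off': 4.151441180125214, 'off_c': 4.573152502680892, 'L': 97.92153930664062, 'z': 142.24493547358293, 'c': array([727. ,   5.1]), 'ax': array([0.199, 0.98 ], dtype=float32), 'yaw': -0.19992341101169586, 'n': 62.775, 'lines': [-16.2, -13.3, -9.5, -6.7, 1.7, 2.6, 5.5, 11.0, 13.9, 17.6]}
top red 113 88 h [-193.3 -172.2 -170.2 -168.4 -167.5 -166.8] rect [433.   51.9] [14.  63.3] 83.18458557128906 grip [459.5 -33.2 101.1]
top orange 137 99 h [-201.8 -184.  -177.5 -175.9 -174.6 -173.8] rect [433.  231.8] [15.4 67. ] 78.76476287841797 grip [490.1 144.1 123. ]
```

```bash
sed -i 's|^    w=np.clip((blue-90)/120.*|    b2=blobs((hull>0)\&(f["img"].min(2)>125),1,3)[0]; k2=b2[v,u]; B=cv2.minAreaRect(G[k2].astype(np.float32))[0]; B=(np.array(B)+G[k2].mean(0))/2; w=k2|' h.py
python3 - <<'E'
from h import *
for n in("side","top"):
    f=dict(np.load(n+"0.npz"))
    for k,p in(("fore",[662,190,78]),("side",[726,-1,142])):
        r=level(f,p)
        if r: print(n,k,r["off"],r["off_c"],r["n"],r["L"],r["lines"])
    yaw=-.185; c,s=np.cos(yaw),np.sin(yaw); X=np.array([c,s,0]);Y=np.array([-s,c,0]);Z=np.array([0,0,1.]); t=.611+.07
    N=-np.sin(t)*X+np.cos(t)*Z; D=np.cos(t)*X+np.sin(t)*Z
    P=pts(f,blobs(hue(f,8,16,170,90),1)[0]); h=P@N
    top=P[abs(h-np.percentile(h,85))<5]; R=cv2.minAreaRect(np.c_[top@D,top@Y].astype(np.float32))
    print(n,"orange",len(top),np.round(R[1],1),R[2],(R[0][0]*D+R[0][1]*Y+(np.median(top@N)-10)*N).round(1))
# move numbers: from now to 100 mm above red grip along the axis
from scipy.spatial.transform import Rotation as Ro
print(Ro.from_rotvec(monitor.sense()["tcp_rot"]).as_matrix().round(3).tolist())
E
```

```text
side fore 16.930085665122146 18.10025474878798 39.0 105.08432006835938 [-19.7, -17.0, -6.7, -3.9, -3.6, -0.8, 9.7, 12.5, 12.8, 15.7, 16.0]
side orange 156 [13.7 59.8] 76.4521255493164 [489.8 144.8 123.6]
top fore 15.715449470899047 16.214716584392484 30.0 99.51409149169922 [-13.8, -3.9, -2.7, -0.9, 0.4, 9.0, 12.0, 13.3, 15.8, 16.4, 18.8, 19.5]
top side 12.23510841755485 12.656819740110528 36.0 97.92153930664062 [-16.2, -13.3, -9.5, -6.7, 1.7, 2.6, 5.5, 11.0, 13.9, 17.6]
top orange 97 [15.4 66.9] 79.31006622314453 [490.  143.9 123.1]
[[0.915, 0.403, -0.001], [0.403, -0.915, 0.002], [0.0, -0.002, -1.0]]
```

Each measurement agrees with the given sizes:

| Quantity | Measured | Action |
|---|---|---|
| Red grip | z about 101 mm (given 99) | – |
| Knob spacing | 179.7 mm (given 180) | – |
| Fore-aft bubble offset | +16.7 mm | about 2.2 rad clockwise on red |
| Sideways bubble offset | +12.4 mm | about 1.65 rad counter-clockwise on orange |

Now I work out the approach to the red knob.

```bash
cat >> h.py <<'E'
from scipy.spatial.transform import Rotation as Ro
def pose(g,phi,back,sgn=1,yaw=-.185,t=.611):
    X=np.array([np.cos(yaw),np.sin(yaw),0]);Y=np.array([-np.sin(yaw),np.cos(yaw),0]);Z=np.array([0,0,1.])
    N=-np.sin(t)*X+np.cos(t)*Z; D=np.cos(t)*X+np.sin(t)*Z
    y=sgn*(np.cos(phi)*D+np.sin(phi)*Y); z=-N
    return np.array(g)+(back-19)*N, Ro.from_matrix(np.c_[np.cross(y,z),y,z])
def plan(p,R,k,grip=1.0):
    """k equal rows from the measured pose to p,R"""
    s=monitor.sense(); q=np.array(s["tcp_pos"]); Q=Ro.from_rotvec(s["tcp_rot"])
    w=(Q.inv()*R).as_rotvec()/k; d=(p-q)/k
    print("turn/row",np.linalg.norm(w).round(3),"shift/row",np.linalg.norm(d).round(1),"j",s["joints"].round(2))
    for i in range(k):
        print(np.r_[Q.inv().apply(d)/120,w/(2*np.pi),grip].round(4).tolist()); Q=Q*Ro.from_rotvec(w)
E
python3 -c "
from h import *
plan(*pose([459,-33,101],np.radians(83.5),110),16)"
```

```text
turn/row 0.154 shift/row 32.3 j [-1.26  0.09  1.37  0.    1.68 -0.1 ]
[0.1894, -0.1894, 0.0289, -0.0076, -0.0019, -0.0232, 1.0]
[0.2153, -0.161, 0.0181, -0.0076, -0.0019, -0.0232, 1.0]
[0.2366, -0.1286, 0.0085, -0.0076, -0.0019, -0.0232, 1.0]
[0.2529, -0.093, 0.0002, -0.0076, -0.0019, -0.0232, 1.0]
[0.2636, -0.0551, -0.0064, -0.0076, -0.0019, -0.0232, 1.0]
[0.2687, -0.0158, -0.0113, -0.0076, -0.0019, -0.0232, 1.0]
[0.268, 0.0241, -0.0143, -0.0076, -0.0019, -0.0232, 1.0]
[0.2614, 0.0635, -0.0154, -0.0076, -0.0019, -0.0232, 1.0]
[0.2492, 0.1015, -0.0145, -0.0076, -0.0019, -0.0232, 1.0]
[0.2315, 0.1373, -0.0117, -0.0076, -0.0019, -0.0232, 1.0]
[0.209, 0.1699, -0.007, -0.0076, -0.0019, -0.0232, 1.0]
[0.182, 0.1987, -0.0005, -0.0076, -0.0019, -0.0232, 1.0]
[0.1512, 0.2228, 0.0075, -0.0076, -0.0019, -0.0232, 1.0]
[0.1174, 0.2419, 0.017, -0.0076, -0.0019, -0.0232, 1.0]
[0.0813, 0.2554, 0.0277, -0.0076, -0.0019, -0.0232, 1.0]
[0.0439, 0.2629, 0.0393, -0.0076, -0.0019, -0.0232, 1.0]
```

```bash
python3 -c "
from h import *
plan(*pose([459,-33,101],np.radians(83.5),110),24)"
```

```text
turn/row 0.103 shift/row 21.6 j [-1.26  0.09  1.37  0.    1.68 -0.1 ]
[0.1263, -0.1263, 0.0193, -0.0051, -0.0013, -0.0155, 1.0]
[0.1381, -0.114, 0.0144, -0.0051, -0.0013, -0.0155, 1.0]
[0.1486, -0.1004, 0.0098, -0.0051, -0.0013, -0.0155, 1.0]
[0.1577, -0.0857, 0.0057, -0.0051, -0.0013, -0.0155, 1.0]
[0.1654, -0.0701, 0.0019, -0.0051, -0.0013, -0.0155, 1.0]
[0.1714, -0.0537, -0.0014, -0.0051, -0.0013, -0.0155, 1.0]
[0.1758, -0.0367, -0.0043, -0.0051, -0.0013, -0.0155, 1.0]
[0.1785, -0.0193, -0.0066, -0.0051, -0.0013, -0.0155, 1.0]
[0.1794, -0.0017, -0.0083, -0.0051, -0.0013, -0.0155, 1.0]
[0.1786, 0.016, -0.0095, -0.0051, -0.0013, -0.0155, 1.0]
[0.1761, 0.0336, -0.0102, -0.0051, -0.0013, -0.0155, 1.0]
[0.172, 0.0509, -0.0102, -0.0051, -0.0013, -0.0155, 1.0]
[0.1661, 0.0677, -0.0097, -0.0051, -0.0013, -0.0155, 1.0]
[0.1587, 0.0838, -0.0086, -0.0051, -0.0013, -0.0155, 1.0]
[0.1497, 0.099, -0.0069, -0.0051, -0.0013, -0.0155, 1.0]
[0.1393, 0.1133, -0.0047, -0.0051, -0.0013, -0.0155, 1.0]
[0.1276, 0.1264, -0.0019, -0.0051, -0.0013, -0.0155, 1.0]
[0.1148, 0.1382, 0.0013, -0.0051, -0.0013, -0.0155, 1.0]
[0.1008, 0.1486, 0.005, -0.0051, -0.0013, -0.0155, 1.0]
[0.086, 0.1574, 0.0091, -0.0051, -0.0013, -0.0155, 1.0]
[0.0704, 0.1647, 0.0136, -0.0051, -0.0013, -0.0155, 1.0]
[0.0542, 0.1702, 0.0185, -0.0051, -0.0013, -0.0155, 1.0]
[0.0376, 0.174, 0.0236, -0.0051, -0.0013, -0.0155, 1.0]
[0.0208, 0.176, 0.0289, -0.0051, -0.0013, -0.0155, 1.0]
```

Call:
play_rows(
  commands=[
    [0.126,-0.126,0.019,-0.005,-0.0013,-0.0155,1],
    [0.138,-0.114,0.014,-0.005,-0.0013,-0.0155,1],
    [0.149,-0.1,0.01,-0.005,-0.0013,-0.0155,1],
    [0.158,-0.086,0.006,-0.005,-0.0013,-0.0155,1],
    [0.165,-0.07,0.002,-0.005,-0.0013,-0.0155,1],
    [0.171,-0.054,-0.001,-0.005,-0.0013,-0.0155,1],
    [0.176,-0.037,-0.004,-0.005,-0.0013,-0.0155,1],
    [0.179,-0.019,-0.007,-0.005,-0.0013,-0.0155,1],
  ],
)

```text
t: 0.77
tcp_pos: [283.7, -342.2, 212.0]
tcp_rot: [2.381, 1.634, -0.017]
ft_force: [0.3, -0.0, -0.2]
grip_width: 0.997
gripper_force: 0.0
```

Call:
play_rows(
  commands=[
    [0.179,-0.002,-0.008,-0.005,-0.0013,-0.0155,1],
    [0.179,0.016,-0.01,-0.005,-0.0013,-0.0155,1],
    [0.176,0.034,-0.01,-0.005,-0.0013,-0.0155,1],
    [0.172,0.051,-0.01,-0.005,-0.0013,-0.0155,1],
    [0.166,0.068,-0.01,-0.005,-0.0013,-0.0155,1],
    [0.159,0.084,-0.009,-0.005,-0.0013,-0.0155,1],
    [0.15,0.099,-0.007,-0.005,-0.0013,-0.0155,1],
    [0.139,0.113,-0.005,-0.005,-0.0013,-0.0155,1],
  ],
)

```text
t: 1.43
tcp_pos: [345.4, -182.3, 193.4]
tcp_rot: [1.434, 2.257, -0.03]
ft_force: [0.6, 0.3, 0.3]
grip_width: 0.998
gripper_force: 0.0
```

Call:
play_rows(
  commands=[
    [0.128,0.126,-0.002,-0.005,-0.0013,-0.0155,1],
    [0.115,0.138,0.001,-0.005,-0.0013,-0.0155,1],
    [0.101,0.149,0.005,-0.005,-0.0013,-0.0155,1],
    [0.086,0.157,0.009,-0.005,-0.0013,-0.0155,1],
    [0.07,0.165,0.014,-0.005,-0.0013,-0.0155,1],
    [0.054,0.17,0.019,-0.005,-0.0013,-0.0155,1],
    [0.038,0.174,0.024,-0.005,-0.0013,-0.0155,1],
    [0.021,0.176,0.029,-0.005,-0.0013,-0.0155,1],
  ],
)

```text
t: 2.1
tcp_pos: [407.2, -22.6, 174.1]
tcp_rot: [0.368, 2.51, -0.037]
ft_force: [-0.4, -0.0, 0.1]
grip_width: 1.003
gripper_force: 0.0
```

```bash
python3 -c "
from h import *
for b in (110,0): plan(*pose([459,-33,101],np.radians(83.5),b),1)
f=grab_frame('side'); cv2.imwrite('pics/s1.png',f['img'][:,:,::-1])"
```

```text
turn/row 0.011 shift/row 1.7 j [-0.2  -0.7   2.18  0.    1.05 -1.48]
[-0.0118, -0.0043, -0.0072, -0.0008, -0.0008, 0.0014, 1.0]
turn/row 0.011 shift/row 109.2 j [-0.2  -0.7   2.18  0.    1.05 -1.48]
[-0.0163, 0.0002, 0.9095, -0.0008, -0.0008, 0.0014, 1.0]
```

View pics/s1.png

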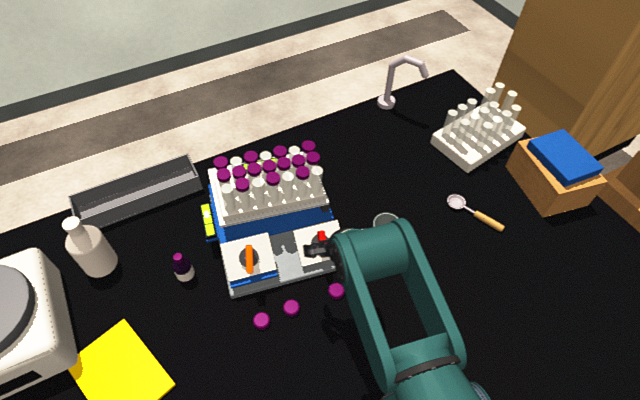

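The side view shows the gripper lined up over the red knob at about (320,243), with the fore-aft level at (208,222) still in clear view. I descend and grip.

Call:
play_rows(
  commands=[
    [-0.008,0,0.16,-0.0008,-0.0008,0.0014,1],
    [-0.008,0,0.16,0,0,0,1],
    [0,0,0.16,0,0,0,1],
    [0,0,0.14,0,0,0,1],
    [0,0,0.12,0,0,0,1],
    [0,0,0.1,0,0,0,1],
    [0,0,0.07,0,0,0,1],
    [0,0,0,0,0,0,1],
  ],
)

```text
t: 2.82
tcp_pos: [469.4, -36.3, 83.9]
tcp_rot: [0.385, 2.506, -0.028]
ft_force: [-0.5, 0.9, 0.6]
grip_width: 1.001
gripper_force: 0.0
```

Call:
play_rows(
  commands=[
    [0,0,0,0,0,0,0],
    [0,0,0,0,0,0,0],
    [0,0,0,0,0,0,0],
    [0,0,0,0,0,0,0],
    [0,0,0,0,0,0,0],
    [0,0,0,0,0,0,0],
    [0,0,0,0,0,0,0],
    [0,0,0,0,0,0,0],
  ],
)

```text
t: 3.48
tcp_pos: [471.0, -34.3, 87.6]
tcp_rot: [0.383, 2.5, -0.023]
ft_force: [-1.9, 9.9, 4.5]
grip_width: 0.178
gripper_force: 59.9
```

```bash
python3 -c "
from h import *
plan(*pose([459,-33,101],np.radians(83.5),0),1); s=monitor.sense(); print(s['torque'],s['ft_force'])"
```

```text
turn/row 0.007 shift/row 2.6 j [-0.2  -0.42  2.22  0.02  0.73 -1.48]
[0.0169, -0.0099, 0.0094, 0.0004, 0.0002, -0.001, 1.0]
[0.92113628 0.28567249 0.77085286] [-1.89544481  9.88140484  4.49218681]
```

Call:
play_rows(
  commands=[
    [0,0.013,0,0,0,0.0175,0],
    [0,0,0,0,0,0.0175,0],
    [0,0,0,0,0,0.0175,0],
    [0,0,0,0,0,0.0175,0],
    [0,0,0,0,0,0.0175,0],
    [0,0,0,0,0,0.0175,0],
    [0,0,0,0,0,0.0175,0],
    [0,0,0,0,0,0.0175,0],
  ],
)

```text
t: 4.15
tcp_pos: [468.9, -36.7, 86.4]
tcp_rot: [1.433, 2.126, 0.309]
ft_force: [-18.4, -7.1, 11.4]
grip_width: 0.179
gripper_force: 62.1
```

```bash
cat > m.py <<'E'
from h import *
import sys
for n in("side","top"):
    f=grab_frame(n); np.savez(n+"1.npz",**f)
    for k,p in(("fore",[665,189,80]),("side",[726,3,140])):
        try: r=level(f,p)
        except Exception as e: r=None
        if r: print(n,k,round(r["off"],1),round(r["off_c"],1),"n",r["n"],"L",round(r["L"]),"z",round(r["z"]))
s=monitor.sense(); print(s["t"],s["tcp_pos"].round(1),s["joints"].round(2),s["ft_force"].round(1),s["torque"].round(2),round(s["grip_width"],2))
E
python3 m.py
```

```text
side fore 9.6 10.4 n 40.0 L 103 z 81
top fore 9.2 10.3 n 32.0 L 99 z 81
top side 20.7 20.6 n 26.0 L 61 z 142
4.25 [468.9 -36.7  86.4] [-0.2  -0.42  2.22  0.    0.74 -0.59] [-17.7  -8.   11.3] [-1.28  1.78 -1.17] 0.18
```

```bash
python3 -c "
from h import *
s=monitor.sense(); Q=Ro.from_rotvec(s['tcp_rot']); print(Q.inv().apply(s['ft_force']).round(1),Q.inv().apply(s['torque']).round(2))"
```

```text
[ -5.9 -11.6 -18.3] [ 2.34 -0.83  0.04]
```

Pushing 18 N out along the tool axis suggests the fingertips are on the disc, so I back off 3 mm while turning on.

Call:
play_rows(
  commands=[
    [0,-0.01,-0.025,0,0,0.017,0],
    [0,0,0,0,0,0.017,0],
    [0,0,0,0,0,0.017,0],
    [0,0,0,0,0,0.017,0],
    [0,0,0,0,0,0.017,0],
    [0,0,0,0,0,0.017,0],
    [0,0,0,0,0,0.017,0],
    [0,0,0,0,0,0.017,0],
  ],
)

```text
t: 4.92
tcp_pos: [465.6, -36.5, 84.5]
tcp_rot: [2.273, 1.393, 0.61]
ft_force: [4.2, -9.6, -11.1]
grip_width: 0.173
gripper_force: 67.4
```

```bash
python3 m.py;  python3 -c "
from h import *
s=monitor.sense(); Q=Ro.from_rotvec(s['tcp_rot']); print(Q.inv().apply(s['ft_force']).round(1),Q.inv().apply(s['torque']).round(2))"
```

```text
side fore 3.3 4.5 n 40.0 L 100 z 84
top fore -1.0 1.1 n 35.0 L 99 z 84
top side 18.0 18.3 n 75.0 L 98 z 143
5.0167 [465.5 -36.5  84.5] [-0.2  -0.43  2.22  0.    0.74  0.26] [  4.4 -11.1 -12.4] [-1.15  0.58 -1.03] 0.17
[-10.1   1.1  13.9] [-0.1  -1.64  0.14]
```

```bash
cat > crop.py <<'E'
import numpy as np,cv2,sys
f=dict(np.load("side1.npz"));t=dict(np.load("top1.npz"))
c=np.zeros((590,790,3),np.uint8)
def put(im,x,y,k):
    a=cv2.resize(im,None,fx=k,fy=k,interpolation=0); c[y:y+a.shape[0],x:x+a.shape[1]]=a[:590-y,:790-x]
put(f["img"][198:245,195:232],0,0,10)
put(t["img"][143:185,210:240],380,0,7)
put(t["img"][128:155,258:308],380,310,8)
cv2.imwrite(sys.argv[1],c[:,:,::-1])
E
python3 crop.py pics/c1.png
```

```text
(no output)
```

View pics/c1.png

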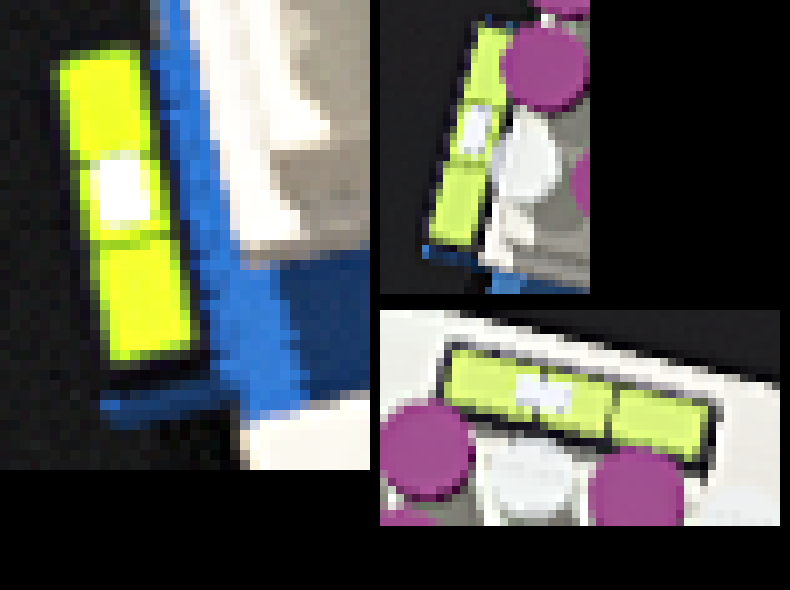

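The crop shows the fore-aft bubble about 2.5 mm to the rear of centre, and the sideways bubble 12 mm to the left of the middle of its lines. Red needs about 0.33 rad more; then I release and measure again.

Call:
play_rows(
  commands=[
    [0,0,0.01,0,0,0.0175,0],
    [0,0,0,0,0,0.0175,0],
    [0,0,0,0,0,0.0175,0],
    [0,0,0,0,0,0,0],
    [0,0,0,0,0,0,0],
    [0,0,0,0,0,0,1],
    [0,0,0,0,0,0,1],
    [0,0,0,0,0,0,1],
  ],
)

```text
t: 5.68
tcp_pos: [469.3, -34.9, 88.1]
tcp_rot: [2.518, 1.025, 0.722]
ft_force: [-0.0, 0.2, 0.4]
grip_width: 0.595
gripper_force: 0.0
```

Call:
play_rows(
  commands=[
    [0,0,0,0,0,0,1],
    [0,0,0,0,0,0,1],
    [0,0,0,0,0,0,1],
    [0,0,0,0,0,0,1],
    [0,0,0,0,0,0,1],
    [0,0,0,0,0,0,1],
    [0,0,0,0,0,0,1],
    [0,0,0,0,0,0,1],
  ],
)

```text
t: 6.35
tcp_pos: [468.9, -34.9, 87.4]
tcp_rot: [2.519, 1.026, 0.72]
ft_force: [-0.5, -0.8, -0.7]
grip_width: 0.999
gripper_force: 0.0
```

```bash
python3 - <<'E'
import re
s=open('h.py').read()
# line-based centre: bubble offset from the midpoint of the two dark marks
s+='''
def marks(f,near):
    """bubble offset by the intensity profile along the level's axis: marks are minima of green near the middle"""
    r=level(f,near)
    if r is None: return None
    a=np.array([*r["ax"],0]); b=np.array([-a[1],a[0],0]); c=np.array([*r["c"],r["z"]])
    s=np.arange(-48,48.1,.5); prof=np.zeros((len(s),3)); Ti=np.linalg.inv(f["T"]); rows=[]
    for k in np.arange(-8,8.1,1):
        P=(c+s[:,None]*a+k*b)@Ti[:3,:3].T+Ti[:3,3]
        u=(f["fx"]*P[:,0]/P[:,2]+f["cx"]).astype(np.float32); v=(f["fy"]*P[:,1]/P[:,2]+f["cy"]).astype(np.float32)
        rows.append(cv2.remap(f["img"],u[None],v[None],cv2.INTER_LINEAR)[0])
    rows=np.array(rows,float); bl=rows[5:12,:,2].mean(0); edge=np.r_[rows[0:4,:,1],rows[13:17,:,1]].mean(0)
    w=np.clip(bl-(bl.min()+bl.max())/2,0,None); sb=(w*s).sum()/w.sum()
    from scipy.signal import find_peaks
    pk,pr=find_peaks(-edge,prominence=8); 
    return round(sb,1),[(float(s[i]),round(float(q))) for i,q in zip(pk,pr["prominences"]) if abs(s[i])<30]
'''
open('h.py','w').write(s)
m=open('m.py').read().replace('if r: print(','if r: print(marks(f,p),')
open('m.py','w').write(m)
E
python3 m.py; python3 - <<'E'
from h import *
for i in "01":
  for n,k,p in(("side","f",[665,189,80]),("top","f",[665,189,80]),("top","s",[726,3,140])): print(i,n,k,marks(dict(np.load(n+"0.npz" if i=="0" else n+"1.npz")),p))
for back in (0,60,130): plan(*pose([459,-33,101],np.radians(83.5)-2.06,back),1)
E
```

```text
(np.float64(0.9), [(-13.5, 55), (13.0, 48)]) side fore 0.9 2.3 n 37.0 L 100 z 85
(np.float64(-0.4), [(-26.0, 10), (-12.5, 66), (3.0, 16), (13.0, 59)]) top fore -1.8 1.6 n 37.0 L 98 z 85
(np.float64(4.9), [(-13.5, 11), (-1.5, 9), (5.0, 125), (19.5, 9)]) top side 20.1 19.5 n 30.0 L 61 z 143
6.45 [468.9 -34.9  87.4] [-0.2  -0.43  2.22  0.01  0.74  0.59] [-0.2  0.4 -0.8] [-0.01  0.24 -0.01] 1.0
0 side f (np.float64(16.3), [(-14.5, 40), (14.0, 31)])
0 top f (np.float64(15.0), [(-13.0, 60), (28.5, 92)])
0 top s (np.float64(12.2), [(-24.5, 12), (-14.0, 80), (13.0, 61)])
1 side f (np.float64(0.9), [(-13.5, 55), (13.0, 48)])
1 top f (np.float64(-0.4), [(-26.0, 10), (-12.5, 66), (3.0, 16), (13.0, 59)])
1 top s (np.float64(4.9), [(-13.5, 11), (-1.5, 9), (5.0, 125), (19.5, 9)])
turn/row 0.009 shift/row 2.1 j [-0.2  -0.43  2.22  0.01  0.74  0.59]
[-0.0019, -0.0035, 0.0173, 0.0002, 0.0002, -0.0015, 1.0]
turn/row 0.009 shift/row 57.9 j [-0.2  -0.43  2.22  0.01  0.74  0.59]
[-0.0024, -0.003, -0.4827, 0.0002, 0.0002, -0.0015, 1.0]
turn/row 0.009 shift/row 127.9 j [-0.2  -0.43  2.22  0.01  0.74  0.59]
[-0.0031, -0.0024, -1.0661, 0.0002, 0.0002, -0.0015, 1.0]
```

The bubble is within about 1 mm of the middle in both views, averaging near 0, so red is done. I retreat and measure the orange knob in its new place.

Call:
play_rows(
  commands=[
    [0,0,-0.06,0,0,0,1],
    [0,0,-0.1,0,0,0,1],
    [0,0,-0.14,0,0,0,1],
    [0,0,-0.14,0,0,0,1],
    [0,0,-0.14,0,0,0,1],
    [0,0,-0.1,0,0,0,1],
    [0,0,-0.1,0,0,0,1],
    [0,0,-0.04,0,0,0,1],
  ],
)

```text
t: 7.12
tcp_pos: [413.5, -24.4, 170.6]
tcp_rot: [2.515, 1.024, 0.725]
ft_force: [1.2, -0.3, 0.0]
grip_width: 1.001
gripper_force: 0.0
```

```bash
python3 m.py; python3 - <<'E'
from h import *
yaw=-.185; c,s=np.cos(yaw),np.sin(yaw); X=np.array([c,s,0]);Y=np.array([-s,c,0]);Z=np.array([0,0,1.]); t=.611
N=-np.sin(t)*X+np.cos(t)*Z; D=np.cos(t)*X+np.sin(t)*Z
for n in("side","top"):
    f=dict(np.load(n+"1.npz"))
    P=pts(f,blobs(hue(f,8,16,170,90),1)[0]); h=P@N
    top=P[abs(h-np.percentile(h,85))<5]; R=cv2.minAreaRect(np.c_[top@D,top@Y].astype(np.float32))
    print(n,"orange",len(top),np.round(R[1],1),R[2],(R[0][0]*D+R[0][1]*Y+(np.median(top@N)-10)*N).round(1))
plan(*pose([492,144,140],np.radians(77.5),72,-1),16)
E
```

```text
(np.float64(0.9), [(-13.5, 58), (13.0, 51)]) side fore 0.9 2.3 n 37.0 L 100 z 85
(np.float64(-0.5), [(-25.5, 10), (-12.5, 67), (3.0, 18), (13.0, 59)]) top fore -1.8 1.6 n 37.0 L 98 z 85
(np.float64(4.9), [(-13.5, 11), (-1.5, 9), (5.0, 125), (19.5, 10)]) top side 19.9 19.4 n 31.0 L 61 z 143
7.2167 [413.7 -24.4 169.7] [-0.2  -0.68  2.18  0.01  1.02  0.59] [ 0.  -0.3  0.4] [ 0.02  0.27 -0.02] 1.0
side orange 170 [13.6 61.3] 76.3071517944336 [493.2 143.6 141. ]
top orange 98 [14.5 64.3] 77.88226318359375 [493.7 143.  141.2]
turn/row 0.074 shift/row 11.3 j [-0.2  -0.68  2.18  0.01  1.02  0.59]
[0.0829, -0.0451, -0.0013, 0.0, -0.0, 0.0117, 1.0]
[0.0794, -0.051, -0.0013, 0.0, -0.0, 0.0117, 1.0]
[0.0754, -0.0567, -0.0013, 0.0, -0.0, 0.0117, 1.0]
[0.071, -0.0621, -0.0013, 0.0, -0.0, 0.0117, 1.0]
[0.0663, -0.0672, -0.0013, 0.0, -0.0, 0.0117, 1.0]
[0.0611, -0.0718, -0.0013, 0.0, -0.0, 0.0117, 1.0]
[0.0557, -0.0761, -0.0013, 0.0, -0.0, 0.0117, 1.0]
[0.0499, -0.08, -0.0013, 0.0, -0.0, 0.0117, 1.0]
[0.0439, -0.0835, -0.0013, 0.0, -0.0, 0.0117, 1.0]
[0.0377, -0.0865, -0.0013, 0.0, -0.0, 0.0117, 1.0]
[0.0312, -0.089, -0.0013, 0.0, -0.0, 0.0117, 1.0]
[0.0246, -0.0911, -0.0013, 0.0, -0.0, 0.0117, 1.0]
[0.0178, -0.0926, -0.0013, 0.0, -0.0, 0.0117, 1.0]
[0.011, -0.0937, -0.0012, 0.0, -0.0, 0.0117, 1.0]
[0.004, -0.0943, -0.0012, 0.0, -0.0, 0.0117, 1.0]
[-0.0029, -0.0943, -0.0012, 0.0, -0.0, 0.0117, 1.0]
```

Call:
play_rows(
  commands=[
    [0.083,-0.045,-0.001,0,0,0.0117,1],
    [0.079,-0.051,-0.001,0,0,0.0117,1],
    [0.075,-0.057,-0.001,0,0,0.0117,1],
    [0.071,-0.062,-0.001,0,0,0.0117,1],
    [0.066,-0.067,-0.001,0,0,0.0117,1],
    [0.061,-0.072,-0.001,0,0,0.0117,1],
    [0.056,-0.076,-0.001,0,0,0.0117,1],
    [0.05,-0.08,-0.001,0,0,0.0117,1],
  ],
)

```text
t: 7.88
tcp_pos: [437.6, 63.2, 173.3]
tcp_rot: [2.837, 0.259, 0.861]
ft_force: [0.2, 1.3, 0.3]
grip_width: 1.002
gripper_force: 0.0
```

Call:
play_rows(
  commands=[
    [0.044,-0.084,-0.001,0,0,0.0117,1],
    [0.038,-0.087,-0.001,0,0,0.0117,1],
    [0.031,-0.089,-0.001,0,0,0.0117,1],
    [0.025,-0.091,-0.001,0,0,0.0117,1],
    [0.018,-0.093,-0.001,0,0,0.0117,1],
    [0.011,-0.094,-0.001,0,0,0.0117,1],
    [0.004,-0.094,-0.001,0,0,0.0117,1],
    [-0.003,-0.094,-0.001,0,0,0.0117,1],
  ],
)

```text
t: 8.55
tcp_pos: [462.0, 150.3, 179.7]
tcp_rot: [-2.928, 0.602, -0.94]
ft_force: [-0.2, -1.0, 0.6]
grip_width: 1.0
gripper_force: 0.0
```

```bash
python3 -c "
from h import *
plan(*pose([493.4,143.3,141],np.radians(77.3),3,-1),1)
f=grab_frame('side'); cv2.imwrite('pics/s2.png',f['img'][:,:,::-1])"
```

```text
turn/row 0.003 shift/row 66.3 j [ 0.42 -0.37  1.99 -0.39  1.04  2.51]
[0.0362, -0.0002, 0.5512, 0.0004, 0.0002, 0.0003, 1.0]
```

View pics/s2.png

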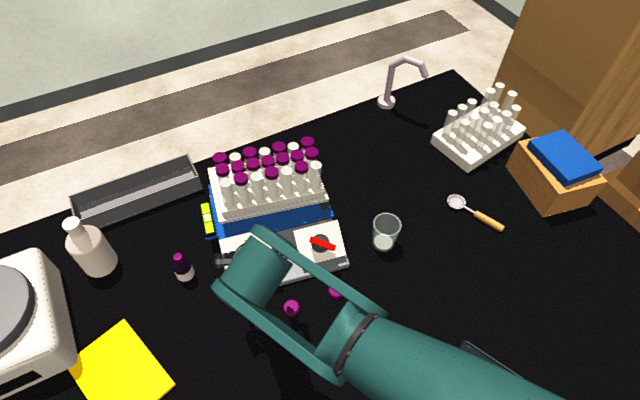

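The side view shows the gripper over the orange knob, with nothing disturbed. Joint 6 is at 2.51, near its 2.57 limit, so I descend half way and check.

Call:
play_rows(
  commands=[
    [0.02,0,0.03,0,0,0,1],
    [0.016,0,0.04,0,0,0,1],
    [0,0,0.04,0,0,0,1],
    [0,0,0.04,0,0,0,1],
    [0,0,0.04,0,0,0,1],
    [0,0,0.03,0,0,0,1],
    [0,0,0.03,0,0,0,1],
    [0,0,0,0,0,0,1],
  ],
)

```text
t: 9.27
tcp_pos: [482.1, 144.4, 157.9]
tcp_rot: [-2.929, 0.598, -0.941]
ft_force: [-0.4, 0.4, 0.1]
grip_width: 0.998
gripper_force: 0.0
```

```bash
python3 -c "
from h import *
plan(*pose([493.4,143.3,141],np.radians(77.3),3,-1),1)"
```

```text
turn/row 0.005 shift/row 36.3 j [ 0.38 -0.32  2.   -0.38  0.96  2.49]
[-0.0053, -0.0081, 0.3026, 0.0004, 0.0001, 0.0007, 1.0]
```

j6 is falling as it goes down, so I continue and close.

Call:
play_rows(
  commands=[
    [-0.005,-0.008,0.04,0,0,0,1],
    [0,0,0.05,0,0,0,1],
    [0,0,0.06,0,0,0,1],
    [0,0,0.05,0,0,0,1],
    [0,0,0.05,0,0,0,1],
    [0,0,0.03,0,0,0,1],
    [0,0,0.02,0,0,0,1],
    [0,0,0,0,0,0,1],
  ],
)

```text
t: 9.93
tcp_pos: [502.4, 141.9, 128.5]
tcp_rot: [-2.929, 0.598, -0.941]
ft_force: [-0.2, -0.5, -0.1]
grip_width: 1.002
gripper_force: 0.0
```

Call:
play_rows(
  commands=[
    [0,0,0,0,0,0,0],
    [0,0,0,0,0,0,0],
    [0,0,0,0,0,0,0],
    [0,0,0,0,0,0,0],
    [0,0,0,0,0,0,0],
    [0,0,0,0,0,0,0],
    [0,0,0,0,0,0,0],
    [0,0,0,0,0,0,0],
  ],
)

```text
t: 10.6
tcp_pos: [502.7, 142.9, 129.9]
tcp_rot: [-2.926, 0.596, -0.943]
ft_force: [-2.2, 4.2, 1.9]
grip_width: 0.17
gripper_force: 61.7
```

```bash
cat >> m.py <<'E'
Q=Ro.from_rotvec(s['tcp_rot']); print("tool f",Q.inv().apply(s['ft_force']).round(1),Q.inv().apply(s['torque']).round(2))
E
python3 m.py
```

```text
(np.float64(0.9), [(-13.5, 44), (13.0, 41)]) side fore 0.9 2.3 n 37.0 L 100 z 85
(np.float64(-0.3), [(-26.0, 12), (-12.5, 65), (3.0, 14), (13.0, 57)]) top fore -0.5 2.9 n 38.0 L 98 z 85
(np.float64(12.2), [(-20.0, 8), (-13.5, 124), (1.0, 10), (13.5, 93)]) top side 17.5 17.8 n 85.0 L 97 z 144
10.7 [502.7 142.9 129.9] [ 0.35 -0.25  2.01 -0.39  0.88  2.5 ] [-3.   3.8  2.5] [0.4  0.49 0.47] 0.18
tool f [-2.2 -2.8 -4.2] [ 0.39 -0.65 -0.21]
```

Call:
play_rows(
  commands=[
    [0,0,0,0,0,-0.0175,0],
    [0,0,0,0,0,-0.0175,0],
    [0,0,0,0,0,-0.0175,0],
    [0,0,0,0,0,-0.0175,0],
    [0,0,0,0,0,-0.0175,0],
    [0,0,0,0,0,-0.0175,0],
    [0,0,0,0,0,-0.0175,0],
    [0,0,0,0,0,0,0],
  ],
)

```text
t: 11.37
tcp_pos: [502.8, 145.2, 129.7]
tcp_rot: [2.76, 0.518, 0.83]
ft_force: [-1.9, 10.9, -0.4]
grip_width: 0.175
gripper_force: 61.5
```

```bash
python3 m.py
```

```text
(np.float64(0.9), [(-13.5, 46), (13.0, 39)]) side fore 0.9 2.2 n 37.0 L 100 z 85
(np.float64(-0.3), [(-26.0, 12), (-12.5, 63), (3.0, 15), (13.0, 56)]) top fore -2.5 0.9 n 42.0 L 98 z 86
(np.float64(6.5), [(-29.0, 10), (-14.0, 105), (-2.0, 12), (13.5, 89), (25.5, 10)]) top side 17.7 18.2 n 85.0 L 97 z 141
11.4667 [502.8 145.2 129.7] [ 0.35 -0.25  2.01 -0.39  0.88  1.73] [-1.5 12.   0.1] [1.4  0.5  1.15] 0.17
tool f [  3.6 -11.4  -2.1] [ 1.86  0.25 -0.2 ]
```

Call:
play_rows(
  commands=[
    [0,-0.01,0,0,0,-0.0175,0],
    [0,0,0,0,0,-0.0175,0],
    [0,0,0,0,0,-0.0175,0],
    [0,0,0,0,0,-0.0175,0],
    [0,0,0,0,0,-0.0175,0],
    [0,0,0,0,0,-0.0175,0],
    [0,0,0,0,0,-0.0175,0],
    [0,0,0,0,0,-0.0175,0],
  ],
)

```text
t: 12.13
tcp_pos: [501.3, 147.0, 128.4]
tcp_rot: [2.145, 1.549, 0.58]
ft_force: [-8.1, 14.3, 3.1]
grip_width: 0.173
gripper_force: 62.1
```

```bash
python3 m.py; python3 crop.py pics/c2.png
```

```text
(np.float64(0.9), [(-13.5, 46), (13.0, 40)]) side fore 0.9 2.3 n 37.0 L 100 z 85
(np.float64(-0.3), [(-25.5, 12), (-12.5, 61), (3.5, 18), (13.0, 52)]) top fore -4.3 -1.1 n 45.0 L 98 z 85
(np.float64(-0.2), [(-26.5, 10), (-14.0, 104), (-4.5, 13), (13.0, 116)]) top side -30.6 -30.3 n 51.0 L 98 z 137
12.2333 [501.3 146.9 128.4] [ 0.36 -0.25  2.01 -0.39  0.88  0.85] [-5.9 14.   1. ] [1.75 1.08 1.35] 0.17
tool f [11.7 -8.  -5.6] [ 1.65  1.81 -0.23]
```

View pics/c2.png

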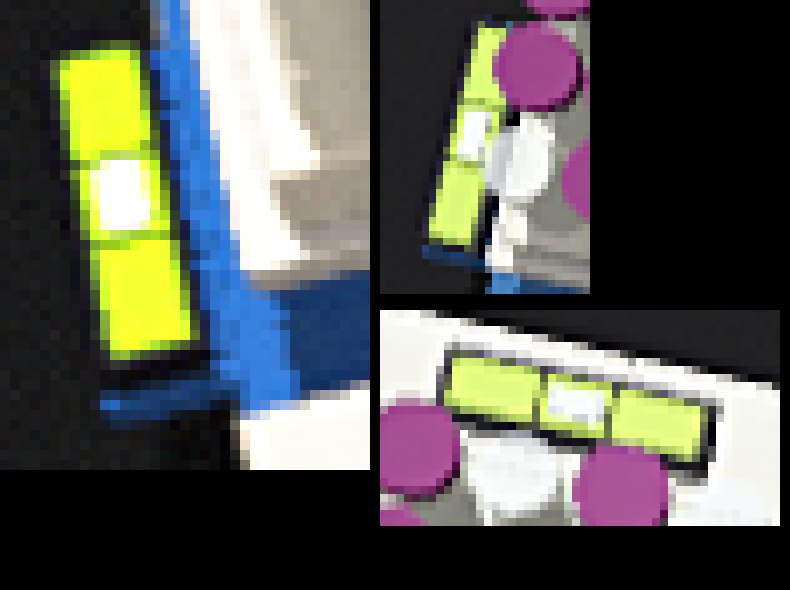

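In this crop both bubbles sit between their lines: the fore-aft one at about (122,193) and the sideways one at (577,403). I release and retreat.

Call:
play_rows(
  commands=[
    [0,0,0,0,0,0,1],
    [0,0,0,0,0,0,1],
    [0,0,0,0,0,0,1],
    [0,0,0,0,0,0,1],
    [0,0,0,0,0,0,1],
    [0,0,0,0,0,0,1],
    [0,0,0,0,0,0,1],
    [0,0,0,0,0,0,1],
  ],
)

```text
t: 12.9
tcp_pos: [502.2, 143.0, 128.9]
tcp_rot: [2.144, 1.541, 0.574]
ft_force: [0.2, -0.7, -0.2]
grip_width: 0.996
gripper_force: 0.0
```

Call:
play_rows(
  commands=[
    [0,0,-0.04,0,0,0,1],
    [0,0,-0.06,0,0,0,1],
    [0,0,-0.1,0,0,0,1],
    [0,0,-0.1,0,0,0,1],
    [0,0,-0.1,0,0,0,1],
    [0,0,-0.08,0,0,0,1],
    [0,0,-0.05,0,0,0,1],
    [0,0,0,0,0,0,1],
  ],
)

```text
t: 13.57
tcp_pos: [466.5, 150.6, 183.2]
tcp_rot: [2.142, 1.54, 0.578]
ft_force: [0.0, -0.9, 0.4]
grip_width: 1.001
gripper_force: 0.0
```

```bash
python3 m.py; python3 crop.py pics/c3.png
```

```text
(np.float64(0.9), [(-13.5, 47), (13.0, 38)]) side fore 0.9 2.3 n 37.0 L 100 z 85
(np.float64(0.5), [(-25.5, 12), (-11.5, 46), (4.0, 11), (14.0, 49)]) top fore -3.0 -0.1 n 49.0 L 100 z 85
(np.float64(-0.1), [(-26.0, 9), (-14.0, 100), (-4.5, 11), (13.5, 116)]) top side -30.5 -30.2 n 55.0 L 98 z 137
13.6667 [466.2 150.2 181.2] [ 0.41 -0.37  1.99 -0.39  1.03  0.85] [ 0.8  0.3 -0.1] [ 0.13  0.28 -0.05] 1.0
tool f [0.5 0.5 0.5] [ 0.3  -0.    0.09]
```

View pics/c3.png

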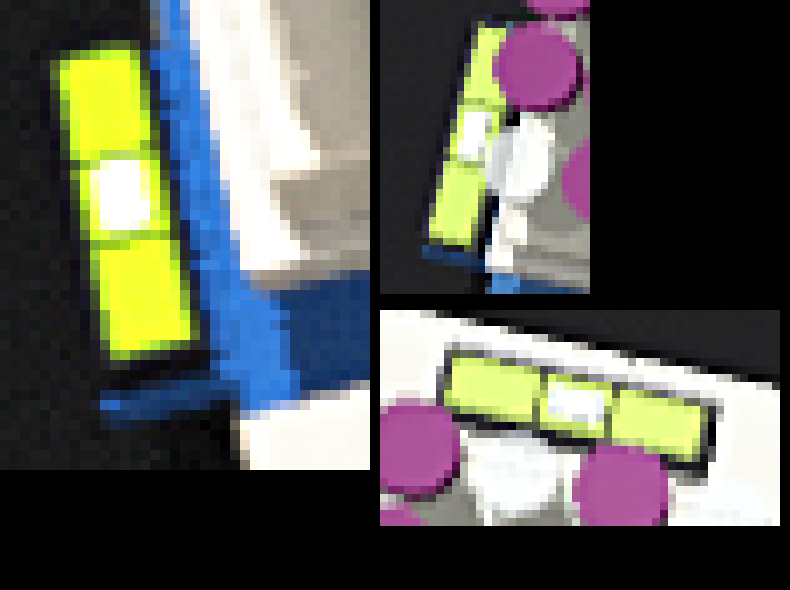

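With the arm clear, both bubbles are still between their lines, at about (122,193) and (577,403), within about 1 mm of centre. I hand the job in.

```bash
python3 -c "
from station import finish_job
print(finish_job())"
```

```text
the job is handed in; nothing more can be done
None
```

I levelled the stand with the two knobs, red about 2.1 rad clockwise and orange about 1.65 rad counter-clockwise, and handed the job in at about 14 s; both bubbles measured within about 1 mm of centre with the gripper clear, and no verdict was shown.

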